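Lock the came bender's arm with its pin

ROBOT

A 6-joint arm with a two-finger parallel gripper is mounted at the origin on a cart in front of the work surface, level with it; the furniture and walls round the work are solid. World frame = base frame: x ahead of the robot, y to its left, z up, the work surface at z = 0. Lengths are in m, angles in rad, forces in N, time in s.
With the tool pointing down it reaches from about 0.25 to 0.725 m from the base axis. Payload 4 kg.
Tool frame: the origin (TCP) lies midway between the tips of the shut fingers; the grasp point (between the pads) lies 19 mm behind it; y points along the fingers, z is the direction in which the jaws open and shut, and the axes are right-handed (so a half turn about y gives the same grasp; the last joint's range is limited). The gripper opens to 85 mm and grips with 20 to 120 N. Pads are 22 mm wide; open, the fingers measure 114 mm over their backs; the gripper's body (76 mm by 85 mm) begins 54 mm behind the grasp point. The pads swing forward as they close: fully open they stand 13 mm farther back than shut.
Start: joints at [-1.268, 0.241, 0.005, 1.335, 0, 1.571], TCP at [0.149, -0.477, 0.231] pointing down, gripper open.
Joint ranges: [-2.72, 2.72], [-1.05, 1.87], [-1.09, 1.28], [-1.99, 2.15], [-1.42, 1.44], [-3.14, 3.14]. Speed limits (rad/s): [2.79, 2.79, 3.14, 3.14, 3.14, 3.14].

INTERFACE

Orientations are given as a unit quaternion [x, y, z, w].
In Python, from workcell import bot gives the robot as it stands. The module is installed in compiled form; this text tells all that it offers.
- The arm moves only by the shell command python3 -m handwheel 'ROWS' [OPENING]. ROWS is JSON, a list of rows, each a list of 6 numbers: the shift along the tool's x, y, z in units of 25 mm (1.0 is 25 mm), then the turn, a rotation vector about the tool's x, y, z in units of 10 degrees (1.0 is 10 degrees). A call has exactly 5 rows; each row is the pose to reach, as a shift and turn from the pose commanded when the call began, along the tool's axes at that moment; what a row does not reach only later rows make up. A row lasts 1/8 s, in which the tool goes at most 62.5 mm and 10.7 degrees, less where a joint would pass 70% of its speed; a pose out of reach is approached as far as the arm can. A call with a gripper value outside its range is refused whole. OPENING is the gripper command: -1 is shut, 1 is fully open, values between are in proportion, set as the call begins (- or left out, the last holds). The fingers move at their own pace and stop on an object; the grip force is fixed at half the most. Time passes only in rows, so rows that repeat a pose let the fingers close, or fill a call up. It gives the time, the measured TCP pose, the force and the opening at its end, in the units of the state.
- bot.get_obs(): the state, without advancing time (a new reading comes with each control period).
- bot.camera(name): name is "scene" or "top" or "wrist"; returns a dict with "color" (480x640x3 uint8, red, green, blue), "fx", "fy", "cx", "cy" (pixels), "dist_coeffs" ([k1, k2, p1, p2, k3] as OpenCV has them; the pictures are not rectified), "rvec" (rotation vector, rad) and "tvec" (3), from world to camera coordinates, as OpenCV has them. Camera axes: x right, y down, z forward; pixel columns grow to the right and rows downward; lengths in m; the calibration is good to about 2 mm. A picture is of the moment at which its call begins. There is no depth.
- bot.job_done(): hands the job in, once; it reports no verdict.
The state is a dict: "clock": time; "joint_pos": joint angles; "joint_vel": joint speeds; "tau": joint torques, N m; "eef_pos": TCP position; "tool_rot": TCP orientation; "ft_force": force on the tool from outside, world axes, zero at the start; "ft_torque": the same for the moment, N m; "grip_width": finger opening in m.
Only numpy, scipy, OpenCV 4.12 (cv2) and the standard library are available. Lean on these libraries where they do the work, as an engineer would, in place of code of your own. Each camera call takes 0.05 s, during which the arm holds its last target.

TASK

Get the came bender ready for bending: swing its arm by the black handle in under the blue plate until the arm's hole lines up with the hole in the lower plate. Take the red-handled lock pin from its wooden holder, feel for the hole of the loose blue plate with its nose, draw that plate into line and push the pin home through all three holes, its collar flat on the blue plate. Let go of it, and leave the jar, the hammer and the wooden block where they are.

Things in the scene. Friction and masses are not known exactly. Their poses are not given: they have to be found in the camera images.
- fork: Fork of the came bender, fixed, its working plane sloped 35 deg down to the robot's left. Origin: on the axis of the lower plate's 14 mm hole, level with the upper face of the blue plate, 125 mm over the bench. z: out of the slope, along the hole (the pin goes in along -z); x: up the slope, to the robot's right; y: level, away from the robot. Steel wall at y 27 to 39 mm, its lip 3 mm high from y 20 on.
- keeper_spot (a point): Origin of fork, where the blue plate's hole must come. The plate (36 x 44 x 8 mm, 14 mm hole) slides along fork's x, pushed with 1 to 2 N, by up to 9 mm either way; it starts anywhere within 8 mm and is not measured: feel for its hole with the pin's nose (it drops in, or stops on the plate's face), then draw it over. The arm passes 1 mm below it.
- ball_spot (a point): In the steel lower plate below the fork, on the hole's axis, 27 mm under the blue plate's upper face. The plate lies 22 to 32 mm under that face, its hole is also 14 mm wide, free space below it. A spring ball here grips the pin: pushing past it takes about 3 to 12 N; the pin's weight does not.
- pivot (a point): Axis of the arm's pivot, 75 mm from the fork's hole up the slope (+x of fork), level with the blue plate's upper face. Above it sits a grooved round former wheel, 64 mm wide; its bolt rises 14 mm over this point.
- jig: Fixed grey stand of the bender; origin on the bench straight below the fork's hole; x to the robot's right, y away from it. Base plate 10 mm thick, x -70 to 140, y -65 to 65 mm.
- bend_arm (a joint): Angle of the arm about its pivot (axis z of fork): 0 = its hole is in line with the lower plate's, it points straight down the slope (-x of fork); positive = swung out towards the robot (-y of fork), the open side of the fork. Range -0.13 (past alignment, at the stop) to 1.0; it stays where it is left (about 2 N at the handle to turn it).
- bar_hole (a point): Centre of the 14 mm hole in the arm, on the arm's upper face, 75 mm from the pivot (9 mm below the blue plate's upper face). The arm is a dark steel bar, 28 mm wide and 12 mm thick. Its axes: z as fork's z, x from the handle to the pivot.
- bar_grip (a point): Point to grip on the arm's black round handle, on its axis, 150 mm from the pivot. The handle is 20 mm in diameter and stands 55 mm up from the arm along fork's z (so it leans 35 deg to the left); this point is 30 mm above the arm's upper face, 25 mm below the handle's top, 21 mm above the plane of the blue plate's upper face.
- pin_grip (a point): Centre of the lock pin's red round handle, 20 mm in diameter, 50 mm long. z: along the pin, from nose to handle. The pin (90 g) stands upright in its holder and lifts straight out (50 mm). Steel shank 12 mm thick, 48 mm long, its last 10 mm tapered to a 7 mm nose; collar 26 mm wide, 5 mm thick; this point is 30 mm above the collar's underside.
- pin_collar (a point): Centre of the underside of the pin's collar (the face that comes to sit on the blue plate).
- pin_tip (a point): Nose of the pin, on its axis, 48 mm below the collar's underside.
- holder: Fixed wooden pin holder, 70 x 70 x 55 mm with an upright 16 mm hole; origin at the centre of its underside. The pin's collar rests on its top.
- patina_mid (a point): Bystander: black jar with a red cap, 60 mm wide, 61 mm tall; its middle.
- hammer_mid (a point): Bystander: hammer with a wooden handle, 104 x 130 x 23 mm, lying; its middle.
- wood_block_mid (a point): Bystander: small wooden block 32 x 60 x 22 mm; its middle.
- pin: The pin as a whole: origin as pin_collar, axes as pin_grip.

How it is judged:
On the way, in this order (a step that is already met when the one before it is completed fails the run):
1. the arm is swung in until its hole lines up with the lower plate's (within 0.05 rad), the pin still clear of the fork (nose more than 50 mm away) (value of joint bend_arm between -0.05 and 0.05 rad and distance between pin_tip and fork above 0.05 m), for 0.2 s.
2. the pin's nose has passed through blue plate, arm and lower plate (x of pin_tip in the frame of fork between -0.006 and 0.006 m and y of pin_tip in the frame of fork between -0.006 and 0.006 m and z of pin_tip in the frame of fork below -0.034 m).
At the end, for the whole second after the job is handed in: The pin stands through blue plate, arm and lower plate with its collar on the blue plate (gap under 3 mm), in line with the hole (within 0.1 rad and 6 mm at the nose), the arm within 0.05 rad of lined up, all at rest and released (value of joint bend_arm between -0.05 and 0.05 rad and x of pin_tip in the frame of fork between -0.006 and 0.006 m and y of pin_tip in the frame of fork between -0.006 and 0.006 m and z of pin_collar in the frame of fork between -0.004 and 0.003 m and angle between the z axis of pin_grip and the z axis of fork, either way round below 0.1 rad and linear speed of pin below 0.02 m/s and velocity of joint bend_arm between -0.05 and 0.05 rad/s); the robot touches nothing.
It fails at once if the jar is moved by more than 25 mm (distance of patina_mid from where it was at the start of the episode above 0.025 m).
It fails at once if the hammer is moved by more than 25 mm (distance of hammer_mid from where it was at the start of the episode above 0.025 m).
It fails at once if the wooden block is moved by more than 25 mm (distance of wood_block_mid from where it was at the start of the episode above 0.025 m).
It also fails if it takes over 72 s, if anything falls off the work surface, if the arm or the gripper's body presses on something with over 40 N, if the wrist force passes 120 N, or if a joint passes its speed limit or range.

## Working session

There is one attempt and no reset: what is moved stays moved. The work goes in short steps, Python scripts to look and compute and a shell command to move; the robot and the scene stay as the last step left them, time stands still between calls to the robot, and variables do not carry over. Pictures are saved under pics/ and viewed, and the job is handed in when it is done.

```bash
mkdir -p pics; ls; python3 - <<'E'
from workcell import bot
import cv2, numpy as np
o=bot.get_obs()
for k,v in o.items(): print(k,np.round(v,4))
for n in ["scene","top","wrist"]:
    c=bot.camera(n); cv2.imwrite(f"pics/{n}0.png",c["color"][:,:,::-1])
    print(n,{k:np.round(v,4).tolist() for k,v in c.items() if k!="color"})
E
```

```text
pics
clock 0.0
joint_pos [-1.268   0.2415  0.0037  1.3352 -0.      1.5708]
joint_vel [ 0.0007  0.0012  0.0004 -0.0003 -0.0003  0.0006]
tau [-9.00000e-04 -3.72318e+01  2.52408e+01  1.68000e-02  0.00000e+00
  0.00000e+00]
eef_pos [ 0.1489 -0.4766  0.2304]
tool_rot [-0.1068  0.6998 -0.6983  0.1065]
ft_force [-0.5221  0.0336  0.3725]
ft_torque [-0.0092  0.0514 -0.0119]
grip_width 0.0856
scene {'fx': 561.1257, 'fy': 561.1257, 'cx': 311.5202, 'cy': 238.406, 'dist_coeffs': [-0.0196, 0.0, 0.0, 0.0, 0.0], 'rvec': [0.5366, -2.4056, 1.5326], 'tvec': [0.5338, 0.2166, 1.1307]}
top {'fx': 450.2695, 'fy': 450.2695, 'cx': 309.8051, 'cy': 236.6368, 'dist_coeffs': [-0.0013, 0.0, 0.0, 0.0, 0.0], 'rvec': [2.1018, -2.1648, 0.1439], 'tvec': [0.0145, 0.603, 0.9605]}
wrist {'fx': 349.4259, 'fy': 349.4259, 'cx': 315.6093, 'cy': 241.2556, 'dist_coeffs': [-0.0125, 0.0, 0.0, 0.0, 0.0], 'rvec': [-2.3087, 1.7003, 0.2824], 'tvec': [-0.4985, -0.0403, 0.3808]}
```

View pics/scene0.png

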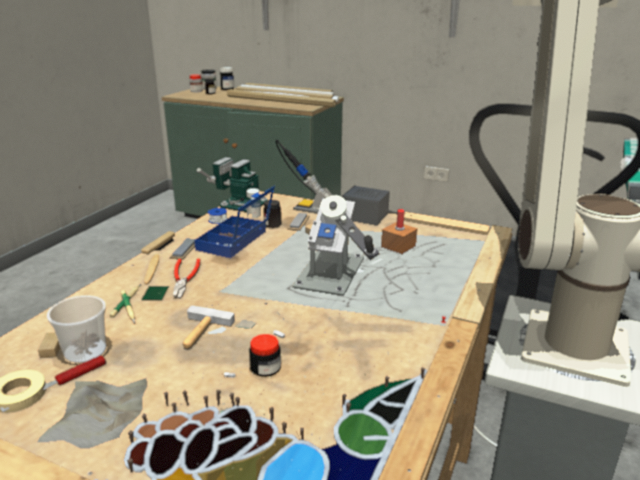

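View pics/top0.png

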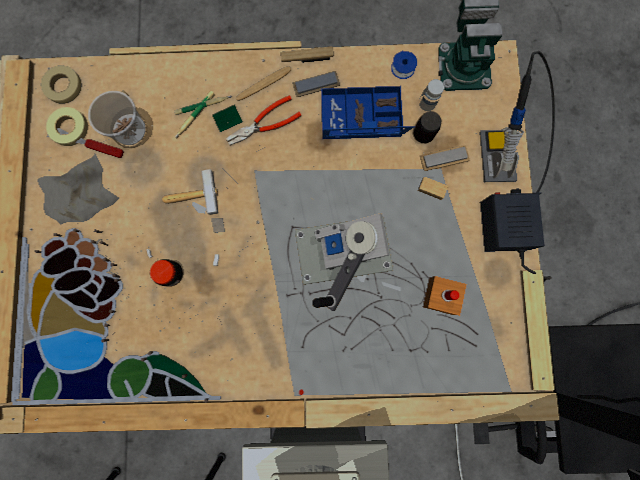

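View pics/wrist0.png

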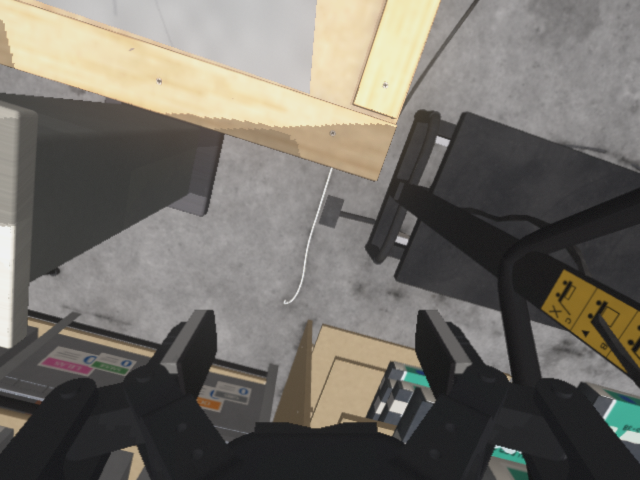

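The top view shows the bender with its blue plate at about (333,244), the wheel at (361,238), the black handle at (323,302) and the pin at (452,295). I'll enlarge those areas.

```bash
python3 - <<'E'
import cv2
a=cv2.imread("pics/top0.png")[200:350,270:480]; cv2.imwrite("pics/topz.png",cv2.resize(a,None,fx=3.8,fy=3.8,interpolation=cv2.INTER_CUBIC))
a=cv2.imread("pics/scene0.png")[180:305,280:440]; cv2.imwrite("pics/scenez.png",cv2.resize(a,None,fx=4.8,fy=4.8,interpolation=cv2.INTER_CUBIC))
E
```

```text
(no output)
```

View pics/topz.png

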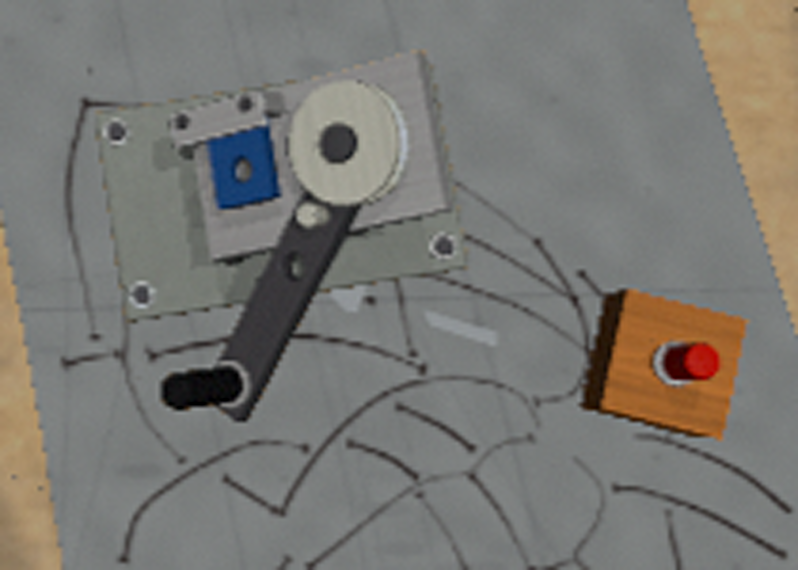

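View pics/scenez.png

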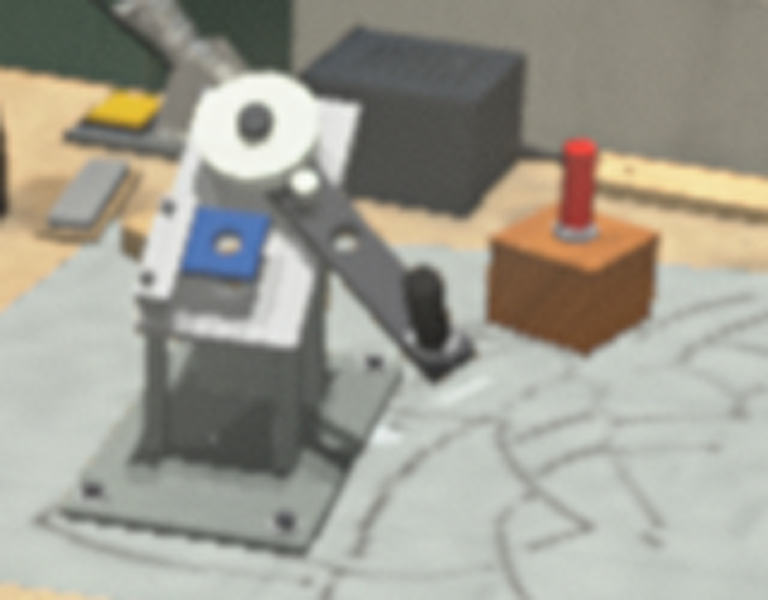

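```bash
cat > h.py <<'E'
import numpy as np, cv2
from scipy.spatial.transform import Rotation as R
from scipy.optimize import least_squares
CAM={"scene":dict(f=561.1257,c=(311.5202,238.406),k=-0.0196,rv=[0.5366,-2.4056,1.5326],tv=[0.5338,0.2166,1.1307]),
"top":dict(f=450.2695,c=(309.8051,236.6368),k=-0.0013,rv=[2.1018,-2.1648,0.1439],tv=[0.0145,0.603,0.9605])}
def proj(n,P):
    C=CAM[n];K=np.array([[C["f"],0,C["c"][0]],[0,C["f"],C["c"][1]],[0,0,1]])
    return cv2.projectPoints(np.atleast_2d(np.asarray(P,float)),np.array(C["rv"]),np.array(C["tv"]),K,np.array([C["k"],0,0,0,0.]))[0].reshape(-1,2)
def T(jx,jy,psi):
    Rj=R.from_euler('z',-np.pi/2+psi).as_matrix()
    c,s=np.cos(np.radians(35)),np.sin(np.radians(35))
    Rf=Rj@np.array([[c,0,-s],[0,1,0],[s,0,c]])
    return Rj,np.array([jx,jy,0]),Rf,np.array([jx,jy,.125])
def armpt(r,z,th): return np.array([.075-r*np.cos(th),-r*np.sin(th),z])
E
cat > fit.py <<'E'
from h import *
def uz(n,p):
    s,o=(3.8,(270,200)) if n=="top" else (4.8,(280,180))
    return (np.array(p)+.5)/s-.5+np.array(o)
D=[("top","j",(-.07,.065,.01),(97,108)),("top","j",(-.07,-.065,.01),(127,319)),("top","j",(.14,-.065,.01),(467,265)),
("scene","j",(-.07,.065,.01),(58,510)),("scene","j",(-.07,-.065,.01),(303,545)),("scene","j",(.14,-.065,.01),(402,372)),
("top","f",(.075,0,.014),(338,143)),("scene","f",(.075,0,.014),(256,120)),
("top","a",(.075,-.009),(295,265)),("scene","a",(.075,-.009),(347,240)),
("top","a",(.15,.046),(172,391)),("scene","a",(.15,.046),(420,270))]
def res(q,raw=False):
    Rj,tj,Rf,tf=T(*q[:3]);r=[]
    for n,k,p,z in D:
        P={"j":lambda:Rj@p+tj,"f":lambda:Rf@p+tf,"a":lambda:Rf@armpt(*p,q[3])+tf}[k]()
        r.append(proj(n,P)[0]-uz(n,z))
    return np.array(r) if raw else np.ravel(r)
s=least_squares(res,[.45,.0,0,.8],loss='soft_l1')
print(s.x);print(np.round(res(s.x,True),1))
def rp(q):
    P=np.array([[q[0],q[1],.110],[q[0],q[1],.0575]])
    return np.ravel([proj("top",P[0])[0]-uz("top",(703,361)),proj("scene",P[0])[0]-uz("scene",(580,147)),proj("scene",P[1])[0]-uz("scene",(577,230))])
p=least_squares(rp,[.4,-.2]);print(p.x,np.round(p.fun,1))
E
python3 fit.py
```

```text
[ 0.57333723 -0.04491641  0.11843491  0.84373998]
[[-0.6  0.2]
 [-0.5  0.2]
 [ 1.   0.8]
 [-0.7 -2.2]
 [ 0.5 -0.9]
 [ 1.2 -3.2]
 [-0.9 -0.6]
 [-0.4 -1.8]
 [-0.6  0.1]
 [-0.4 -1.6]
 [ 0.3 -0.1]
 [ 0.5  1. ]]
[ 0.4642876  -0.29539724] [-0.4  0.1  0.3 -1.  -0.3 -0.4]
```

```bash
cat >> h.py <<'E'
Q=[0.5733,-0.0449,0.1184,0.8437]
PIN=np.array([.4643,-.2954])
def fork(): 
    Rj,tj,Rf,tf=T(*Q[:3]); return Rf,tf
def rows(Rt,Pt,o=None):
    "shift/turn from measured pose to TCP target"
    from workcell import bot
    o=o or bot.get_obs(); R0=R.from_quat(o["tool_rot"]).as_matrix()
    d=R0.T@(Pt-o["eef_pos"])/.025; w=R.from_matrix(R0.T@Rt).as_rotvec()/np.radians(10)
    print("rows",np.round(d,2),np.round(w,2)); return d,w
def infork(p): 
    Rf,tf=fork(); return Rf.T@(np.asarray(p)-tf)
E
python3 - <<'E'
from h import *
from workcell import bot
o=bot.get_obs();print(np.round(R.from_quat(o["tool_rot"]).as_matrix(),3))
Rf,tf=fork();print(np.round(Rf,3))
# blue plate hole
for n,u in [("top",((243+.5)/3.8-.5+270,(170+.5)/3.8-.5+200)),("scene",((228+.5)/4.8-.5+280,(243+.5)/4.8-.5+180))]:
    for x in (-.008,-.004,0,.004,.008): print(n,x,proj(n,Rf@[x,0,0]+tf)[0]-u)
print("handle",Rf@armpt(.15,.021,Q[3])+tf)
E
```

```text
[[-0.955 -0.     0.298]
 [-0.298  0.002 -0.955]
 [-0.    -1.    -0.002]]
[[ 0.097  0.993 -0.068]
 [-0.813  0.118  0.57 ]
 [ 0.574  0.     0.819]]
top -0.008 [-7.08313962  0.96107955]
top -0.004 [-5.48915205  0.57819948]
top 0 [-3.88736661  0.1934459 ]
top 0.004 [-2.2777261  -0.19319494]
top 0.008 [-0.66017277 -0.58173692]
scene -0.008 [-2.0848563   4.55656384]
scene -0.004 [-1.67041385  3.13574456]
scene 0 [-1.25712147  1.71885645]
scene 0.004 [-0.84497472  0.30588435]
scene 0.008 [-0.43396916 -1.10318681]
handle [ 0.4582051  -0.02608103  0.12803172]
```

```bash
cat >> h.py <<'E'
def RT(th=0):
    Rf,tf=fork(); return Rf@R.from_euler('z',th).as_matrix()@np.array([[1,0,0],[0,0,1],[0,-1,0.]]).T.T if False else Rf@R.from_euler('z',th).as_matrix()@np.column_stack([[1,0,0],[0,0,-1],[0,1,0]])
def handle(th,up=0,z=.021-.019):
    Rf,tf=fork(); return Rf@armpt(.15,z+up,th)+tf
E
python3 - <<'E'
from h import *
rows(RT(Q[3]),handle(Q[3],.11))
print(handle(Q[3],.11))
E
```

```text
rows [-17.57   1.15 -15.57] [  1.16 -12.3   -4.17]
[0.45203959 0.025749   0.20257456]
```

```bash
python3 -m handwheel '[[-2,-1,-1.8,0.1,-1.07,-0.36],[-4,-2,-3.6,0.2,-2.1,-0.7],[-6,-2.5,-5.4,0.3,-3.1,-1.1],[-8,-2.5,-7.2,0.4,-4.1,-1.4],[-10,-2.5,-9,0.5,-5.0,-1.7]]' 1; python3 - <<'E'
from h import *
rows(RT(Q[3]),handle(Q[3],.11))
E
```

```text
clock: 0.78
eef_pos: [0.3045, -0.215, 0.2938]
tool_rot: [0.487, -0.534, 0.625, -0.295]
ft_force: [2.4, 0.3, 0.0]
grip_width: 0.0858
rows [-11.71   0.14   1.95] [ 0.67 -7.28 -2.42]
```

```bash
python3 -m handwheel '[[-2.3,0,0.3,0.1,-1,-0.3],[-4.6,0,0.6,0.2,-2,-0.6],[-6.9,0,1,0.3,-3,-0.9],[-9.2,0,1.5,0.4,-4,-1.3],[-11.5,-0.5,1.9,0.5,-5,-1.6]]' 1; python3 - <<'E'
from h import *
rows(RT(Q[3]),handle(Q[3],.11))
E
```

```text
clock: 1.4
eef_pos: [0.4519, 0.0253, 0.2178]
tool_rot: [0.76, -0.263, 0.416, -0.425]
ft_force: [0.7, -0.6, 0.8]
grip_width: 0.0852
rows [-0.26  0.52  0.19] [ 0.16 -2.28 -0.79]
```

```bash
python3 -m handwheel '[[-0.1,0,0,0.1,-0.8,-0.3],[-0.2,0,0.1,0.1,-1.6,-0.5],[-0.26,0,0.19,0.16,-2.28,-0.79],[-0.26,0,0.19,0.16,-2.28,-0.79],[-0.26,0,0.19,0.16,-2.28,-0.79]]' 1; python3 - <<'E'
from h import *
from workcell import bot
rows(RT(Q[3]),handle(Q[3],.11)); print(bot.get_obs()["joint_pos"])
c=bot.camera("wrist"); cv2.imwrite("pics/w1.png",c["color"][:,:,::-1])
np.savez("w1.npz",**c)
for p in [handle(Q[3],0,.046),handle(Q[3],0,-.009)]:
  K=np.array([[c["fx"],0,c["cx"]],[0,c["fy"],c["cy"]],[0,0,1]]); print(cv2.projectPoints(p.reshape(1,3),np.array(c["rvec"]),np.array(c["tvec"]),K,np.array(c["dist_coeffs"]))[0].ravel())
E
```

```text
clock: 2.02
eef_pos: [0.4525, 0.0304, 0.2153]
tool_rot: [0.836, -0.118, 0.293, -0.45]
ft_force: [-0.5, 0.2, 0.4]
grip_width: 0.0855
rows [-0.13  0.52  0.08] [-0.01 -0.05 -0.01]
[ 0.43816799  0.28350007 -0.13255915  1.37105952 -0.57275135  1.11988692]
[317.85058076 248.60727558]
[317.31408562 226.00987209]
```

View pics/w1.png

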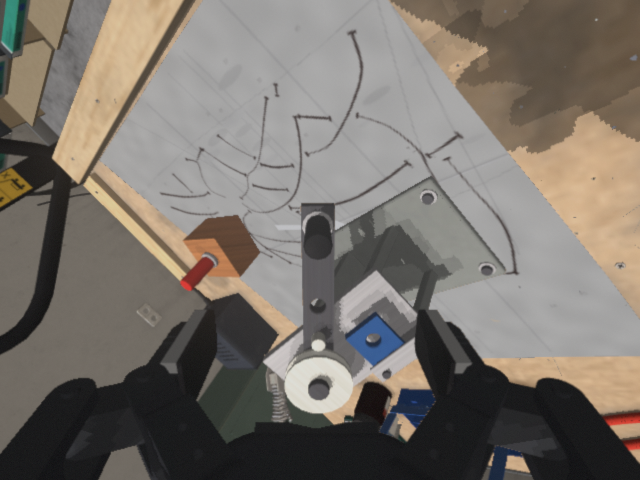

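```bash
python3 - <<'E'
import cv2
a=cv2.imread("pics/w1.png")[160:420,260:530]; cv2.imwrite("pics/w1z.png",cv2.resize(a,None,fx=2.25,fy=2.25,interpolation=cv2.INTER_CUBIC))
a=cv2.imread("pics/w1.png")[200:300,170:270]; cv2.imwrite("pics/w1y.png",cv2.resize(a,None,fx=4,fy=4,interpolation=cv2.INTER_CUBIC))
E
```

```text
(no output)
```

View pics/w1z.png

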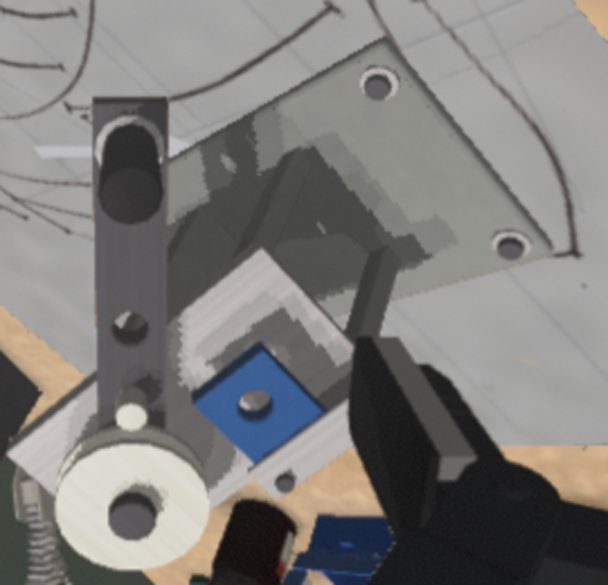

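View pics/w1y.png

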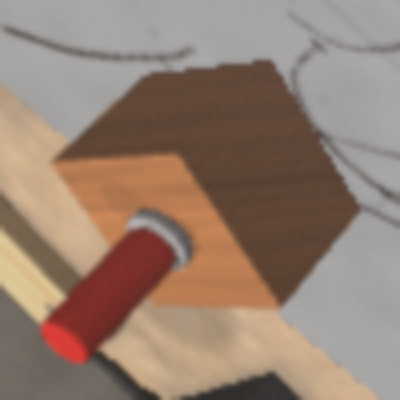

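```bash
cat >> h.py <<'E'
def addcam(name,f):
    c=np.load(f); CAM[name]=dict(f=float(c["fx"]),c=(float(c["cx"]),float(c["cy"])),k=float(c["dist_coeffs"][0]),rv=c["rvec"],tv=c["tvec"])
E
cat > fit2.py <<'E'
from h import *
addcam("w1","w1.npz")
Z={"top":(3.8,(270,200)),"scene":(4.8,(280,180)),"w1":(2.25,(260,160)),"w1y":(4,(170,200))}
def uz(n,p):
    s,o=Z[n]; return (np.array(p)+.5)/s-.5+np.array(o)
D=[("top","j",(-.07,.065,.01),(97,108)),("top","j",(-.07,-.065,.01),(127,319)),("top","j",(.14,-.065,.01),(467,265)),
("scene","j",(-.07,.065,.01),(58,510)),("scene","j",(-.07,-.065,.01),(303,545)),("scene","j",(.14,-.065,.01),(402,372)),
("top","f",(.075,0,.014),(338,143)),("scene","f",(.075,0,.014),(256,120)),("w1","f",(.075,0,.014),(132,517)),
("top","a",(.075,-.009),(295,265)),("scene","a",(.075,-.009),(347,240)),("w1","a",(.075,-.009),(130,326)),
("top","a",(.15,.046),(172,391)),("scene","a",(.15,.046),(420,270)),("w1","a",(.15,.046),(131,197)),
("w1","j",(-.07,-.065,.01),(386,40)),("w1","j",(-.07,.065,.01),(553,250)),
("top","b",0,(243,170)),("scene","b",0,(228,243)),("w1","b",0,(256,402))]
def res(q,raw=False):
    Rj,tj,Rf,tf=T(*q[:3]);r=[]
    for n,k,p,z in D:
        P={"j":lambda:Rj@p+tj,"f":lambda:Rf@p+tf,"b":lambda:Rf@[q[4],0,0]+tf,"a":lambda:Rf@armpt(*p,q[3])+tf}[k]()
        r.append((proj(n,P)[0]-uz(n,z)))
    return np.array(r) if raw else np.ravel(r)
s=least_squares(res,[.45,.0,0,.8,0],loss='soft_l1')
print(s.x)
for d,r in zip(D,np.round(res(s.x,True),1)): print(d,r)
def rp(q):
    P=np.array([[q[0],q[1],.110],[q[0],q[1],.0575]])
    return np.ravel([proj("top",P[0])[0]-uz("top",(703,361)),proj("scene",P[0])[0]-uz("scene",(580,147)),proj("scene",P[1])[0]-uz("scene",(577,230)),proj("w1",P[0])[0]-uz("w1y",(68,340))])
p=least_squares(rp,[.4,-.2]);print(p.x,np.round(p.fun,1))
E
python3 fit2.py
```

```text
[ 0.57166532 -0.04503107  0.11574167  0.83741458  0.00711166]
('top', 'j', (-0.07, 0.065, 0.01), (97, 108)) [-0.5  0.8]
('top', 'j', (-0.07, -0.065, 0.01), (127, 319)) [-0.5  0.9]
('top', 'j', (0.14, -0.065, 0.01), (467, 265)) [1.1 1.7]
('scene', 'j', (-0.07, 0.065, 0.01), (58, 510)) [-0.1 -2.1]
('scene', 'j', (-0.07, -0.065, 0.01), (303, 545)) [ 1.1 -0.8]
('scene', 'j', (0.14, -0.065, 0.01), (402, 372)) [ 1.9 -3. ]
('top', 'f', (0.075, 0, 0.014), (338, 143)) [-0.8  0.3]
('scene', 'f', (0.075, 0, 0.014), (256, 120)) [ 0.3 -1.7]
('w1', 'f', (0.075, 0, 0.014), (132, 517)) [-0.6  3. ]
('top', 'a', (0.075, -0.009), (295, 265)) [-0.8  0.8]
('scene', 'a', (0.075, -0.009), (347, 240)) [ 0.1 -1.4]
('w1', 'a', (0.075, -0.009), (130, 326)) [-0.   1.1]
('top', 'a', (0.15, 0.046), (172, 391)) [-0.1  0.4]
('scene', 'a', (0.15, 0.046), (420, 270)) [0.8 1.4]
('w1', 'a', (0.15, 0.046), (131, 197)) [ 0.1 -0.4]
('w1', 'j', (-0.07, -0.065, 0.01), (386, 40)) [-1.   0.6]
('w1', 'j', (-0.07, 0.065, 0.01), (553, 250)) [1.  3.5]
('top', 'b', 0, (243, 170)) [-0.9  0.3]
('scene', 'b', 0, (228, 243)) [ 0.1 -0.7]
('w1', 'b', 0, (256, 402)) [0.6 1.4]
[ 0.46394504 -0.29358939] [-1.3  0.3  0.3 -0.8 -0.3 -0.2 -1.1  1.2]
```

```bash
sed -i 's/^Q=.*/Q=[0.5720,-0.0450,0.1165,0.838]/; s/^PIN=.*/PIN=np.array([.464,-.294])/' h.py; python3 - <<'E'
from h import *
rows(RT(Q[3]),handle(Q[3],0))
E
```

```text
rows [-0.17  4.91  0.08] [-0.01 -0.01 -0.01]
```

```bash
python3 -m handwheel '[[-0.1,1.2,0.05,0,0,0],[-0.17,2.4,0.08,0,0,0],[-0.17,3.6,0.08,0,0,0],[-0.17,4.4,0.08,0,0,0],[-0.17,4.9,0.08,0,0,0]]' 1;python3 -m handwheel '[[0,0,0,0,0,0],[0,0,0,0,0,0],[0,0,0,0,0,0],[0,0,0,0,0,0],[0,0,0,0,0,0]]' -1; python3 - <<'E'
from h import *
from workcell import bot
rows(RT(Q[3]),handle(Q[3],0)); o=bot.get_obs();print(o["ft_force"],o["grip_width"])
Rf,tf=fork();print(infork(o["eef_pos"]))
c=bot.camera("wrist"); cv2.imwrite("pics/w2.png",c["color"][:,:,::-1])
E
```

```text
clock: 2.7
eef_pos: [0.4583, -0.0368, 0.1115]
tool_rot: [0.836, -0.118, 0.292, -0.45]
ft_force: [-0.1, 1.1, 0.1]
grip_width: 0.0852
clock: 3.32
eef_pos: [0.459, -0.0352, 0.1127]
tool_rot: [0.836, -0.117, 0.292, -0.45]
ft_force: [-1.2, 2.5, 3.3]
grip_width: 0.0185
rows [ 0.    0.04 -0.02] [-0.02 -0.   -0.  ]
[-1.2187201   2.54332803  3.34970864] 0.01851202037544943
[-0.02576922 -0.11111598  0.00305584]
```

View pics/w2.png

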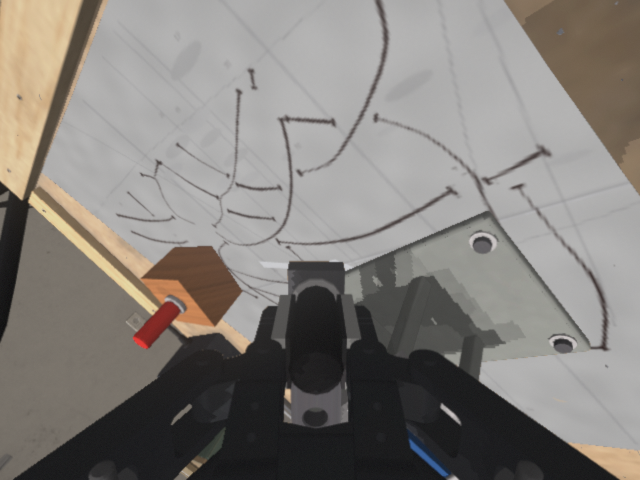

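```bash
python3 - <<'E'
from h import *
for t in [.75,.665,.58,.5,.42]: rows(RT(t),handle(t,0))
E
```

```text
rows [0.02 0.04 0.5 ] [-0.02  0.5  -0.  ]
rows [0.09 0.05 1.01] [-0.02  0.99 -0.  ]
rows [0.2  0.05 1.51] [-0.02  1.48 -0.  ]
rows [0.34 0.05 1.97] [-0.02  1.94 -0.01]
rows [0.52 0.05 2.41] [-0.02  2.39 -0.01]
```

```bash
python3 -m handwheel '[[0.02,0,0.5,0,0.5,0],[0.09,0,1.01,0,0.99,0],[0.2,0,1.51,0,1.48,0],[0.34,0,1.97,0,1.94,0],[0.52,0,2.41,0,2.39,0]]' ; python3 - <<'E'
from h import *
for t in [.34,.25,.17,.08,0]: rows(RT(t),handle(t,0))
from workcell import bot
o=bot.get_obs();print(o["ft_force"],infork(o["eef_pos"]))
E
```

```text
clock: 4.0
eef_pos: [0.5055, 0.0005, 0.092]
tool_rot: [0.756, -0.208, 0.46, -0.417]
ft_force: [-0.8, 3.4, 5.0]
grip_width: 0.0184
rows [0.03 0.05 0.46] [-0.02  0.45 -0.01]
rows [0.09 0.06 0.99] [-0.02  0.97 -0.01]
rows [0.19 0.06 1.46] [-0.02  1.43 -0.01]
rows [0.35 0.06 1.98] [-0.02  1.94 -0.02]
rows [0.53 0.06 2.43] [-0.02  2.4  -0.02]
[-0.78241741  3.35147743  4.97310595] [-0.06233624 -0.0607675   0.00332866]
```

```bash
python3 -m handwheel '[[0.03,0,0.46,0,0.45,0],[0.09,0,0.99,0,0.97,0],[0.19,0,1.46,0,1.43,0],[0.35,0,1.98,0,1.94,0],[0.53,0.02,2.43,0,2.4,0]]' ; python3 - <<'E'
from h import *
rows(RT(0),handle(0,0))
from workcell import bot
o=bot.get_obs();print(o["ft_force"],infork(o["eef_pos"]))
for n in ["top","scene"]:
  c=bot.camera(n)["color"][:,:,::-1]; a=c[200:300,270:400] if n=="top" else c[180:280,280:410]
  cv2.imwrite(f"pics/{n}2z.png",cv2.resize(a,None,fx=6,fy=6,interpolation=cv2.INTER_CUBIC))
E
```

```text
clock: 4.62
eef_pos: [0.5652, 0.0186, 0.0847]
tool_rot: [0.644, -0.29, 0.607, -0.365]
ft_force: [-3.0, 7.7, 8.4]
grip_width: 0.0187
rows [ 0.02  0.07 -0.02] [-0.02 -0.   -0.03]
[-2.9667156   7.69363161  8.3612725 ] [-0.07556455  0.00059666  0.00367936]
```

View pics/scene2z.png

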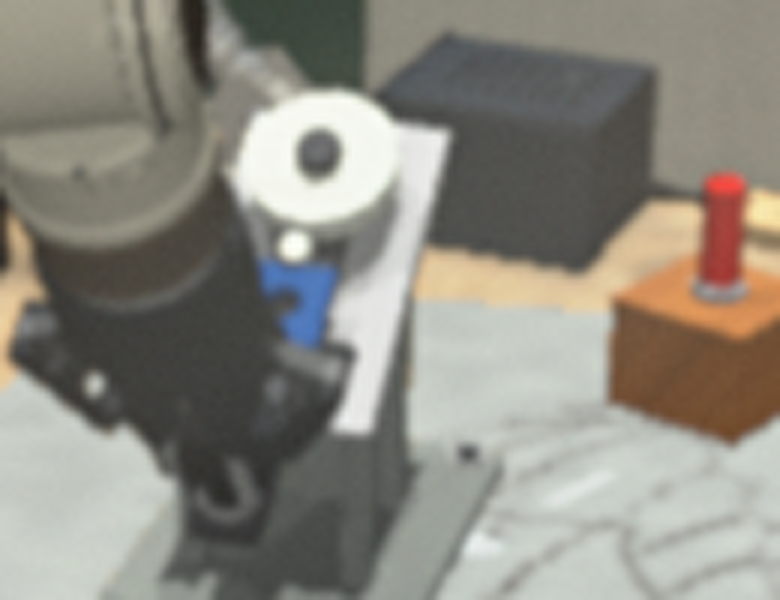

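```bash
python3 -m handwheel '[[0,0,0,0,0,0],[0,0,0,0,0,0],[0,0,0,0,0,0],[0,0,0,0,0,0],[0,0,0,0,0,0]]' 1; python3 -m handwheel '[[0,-1,0,0,0,0],[0,-2,0,0,0,0],[0,-3,0,0,0,0],[0,-4,0,0,0,0],[0,-5,0,0,0,0]]' 1; python3 - <<'E'
from h import *
from workcell import bot
c=bot.camera("wrist"); cv2.imwrite("pics/w3.png",c["color"][:,:,::-1]); np.savez("w3.npz",**c)
addcam("w3","w3.npz"); Rf,tf=fork()
for p in [(.075,0,.014),(-.075,0,.046),(-.094,0,-.009),(-.02,.065,-.09),(.007,0,0)]: print(p,proj("w3",Rf@p+tf))
o=bot.get_obs();print(o["ft_force"])
E
```

```text
clock: 5.35
eef_pos: [0.5638, 0.0165, 0.0839]
tool_rot: [0.645, -0.29, 0.606, -0.364]
ft_force: [0.1, 0.5, -0.8]
grip_width: 0.0851
clock: 5.98
eef_pos: [0.5554, 0.088, 0.1872]
tool_rot: [0.645, -0.29, 0.606, -0.364]
ft_force: [-0.3, -0.4, -0.2]
grip_width: 0.0851
(0.075, 0, 0.014) [[316.90058153 393.66231793]]
(-0.075, 0, 0.046) [[317.33595665 250.63447691]]
(-0.094, 0, -0.009) [[317.03396921 205.54891004]]
(-0.02, 0.065, -0.09) [[375.60179553 255.12997306]]
(0.007, 0, 0) [[316.9307096  319.99953749]]
[0.66989457 1.76993497 1.6928246 ]
```

View pics/w3.png

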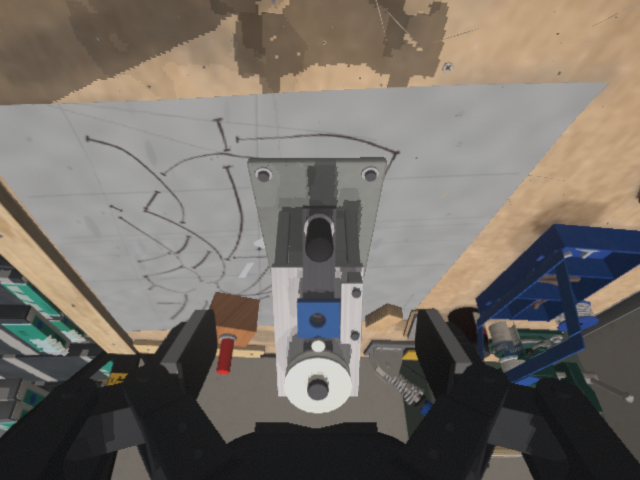

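```bash
python3 - <<'E'
import cv2
a=cv2.imread("pics/w3.png")[190:410,240:400]; cv2.imwrite("pics/w3z.png",cv2.resize(a,None,fx=2.7,fy=2.7,interpolation=cv2.INTER_CUBIC))
a=cv2.imread("pics/w3.png")[285:385,200:280]; cv2.imwrite("pics/w3y.png",cv2.resize(a,None,fx=4,fy=4,interpolation=cv2.INTER_CUBIC))
E
```

```text
(no output)
```

View pics/w3z.png

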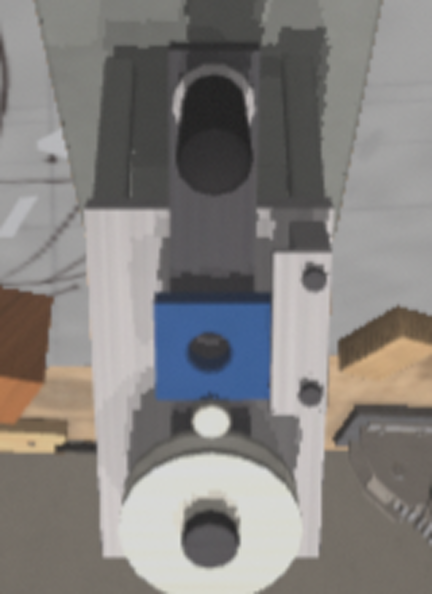

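View pics/w3y.png

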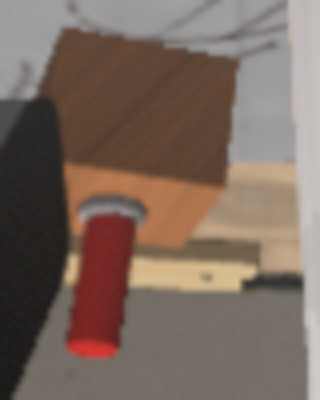

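```bash
cat >> h.py <<'E'
def RD():
    Rj,_,_,_=T(*Q[:3]); return Rj@np.column_stack([[1,0,0],[0,0,-1],[0,1,0]])
E
python3 - <<'E'
from h import *
rows(RD(),np.array([.50,-.08,.28])); rows(RD(),np.array([*PIN,.20]))
E
```

```text
rows [ 7.38  0.73 -3.05] [-0.03  0.02  3.48]
rows [12.4   8.09 -5.52] [-0.03  0.02  3.48]
```

```bash
python3 -m handwheel '[[1.5,-1,-0.6,0,0,0.7],[3,-1,-1.2,0,0,1.4],[4.8,-0.5,-2,0,0,2.1],[6.2,0.2,-2.6,0,0,2.8],[7.4,0.7,-3.05,0,0,3.5]]' 1; python3 - <<'E'
from h import *
rows(RD(),np.array([*PIN,.20]))
E
```

```text
clock: 6.65
eef_pos: [0.4984, -0.0837, 0.2788]
tool_rot: [-0.527, 0.471, -0.469, 0.53]
ft_force: [0.5, -0.5, -0.5]
grip_width: 0.0855
rows [ 8.21  3.1  -2.37] [-0.01  0.01 -0.03]
```

```bash
python3 -m handwheel '[[2,0.4,-0.5,0,0,0],[4,1,-1.1,0,0,0],[6,1.8,-1.7,0,0,0],[7.6,2.6,-2.2,0,0,0],[8.2,3.1,-2.37,0,0,0]]' 1; python3 - <<'E'
from h import *
rows(RD(),np.array([*PIN,.066]))
from workcell import bot
c=bot.camera("wrist"); cv2.imwrite("pics/w4.png",c["color"][:,:,::-1]); np.savez("w4.npz",**c)
addcam("w4","w4.npz")
print(proj("w4",[*PIN,.11]),proj("w4",[*PIN,.0]))
a=c["color"][:,:,::-1][150:400,220:420]; cv2.imwrite("pics/w4z.png",cv2.resize(a,None,fx=2.4,fy=2.4,interpolation=cv2.INTER_CUBIC))
E
```

```text
clock: 7.28
eef_pos: [0.4629, -0.2945, 0.1982]
tool_rot: [-0.528, 0.472, -0.469, 0.528]
ft_force: [-0.1, 0.3, -0.5]
grip_width: 0.0851
rows [0.   5.29 0.06] [ 0.01 -0.01 -0.02]
[[317.38561997 247.90818   ]] [[317.00333698 210.97908364]]
```

View pics/w4z.png

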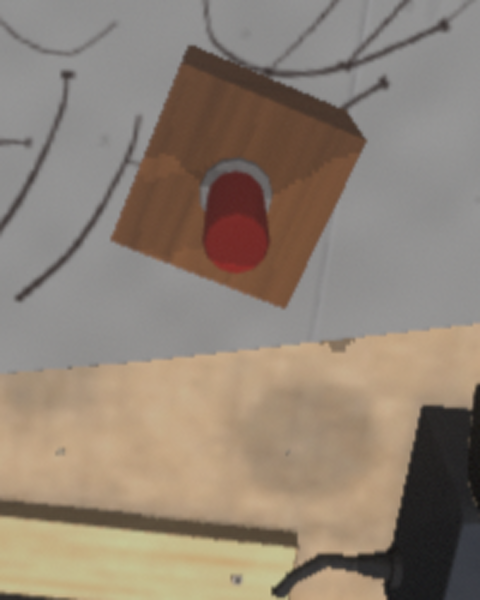

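```bash
python3 -m handwheel '[[0.03,1.3,0.08,0,0,0],[0.03,2.6,0.08,0,0,0],[0.03,3.9,0.08,0,0,0],[0.03,4.8,0.08,0,0,0],[0.03,5.29,0.08,0,0,0]]' 1;python3 -m handwheel '[[0,0,0,0,0,0],[0,0,0,0,0,0],[0,0,0,0,0,0],[0,0,0,0,0,0],[0,0,0,0,0,0]]' -1; python3 - <<'E'
from h import *
from workcell import bot
rows(RD(),np.array([*PIN,.066])); o=bot.get_obs();print(o["ft_force"],o["ft_torque"],o["grip_width"])
c=bot.camera("wrist"); cv2.imwrite("pics/w5.png",c["color"][:,:,::-1]); np.savez("w5.npz",**c)
E
```

```text
clock: 7.95
eef_pos: [0.4663, -0.2911, 0.0667]
tool_rot: [-0.529, 0.47, -0.468, 0.53]
ft_force: [-0.2, -1.0, 0.5]
grip_width: 0.0852
clock: 8.57
eef_pos: [0.4666, -0.2931, 0.0687]
tool_rot: [-0.528, 0.47, -0.469, 0.529]
ft_force: [-1.4, 0.5, 5.9]
grip_width: 0.0187
rows [ 0.03  0.11 -0.11] [-0.    0.01 -0.01]
[-1.39996581  0.54202617  5.85175527] [ 0.08198785  0.39018764 -0.053664  ] 0.018701078307968008
```

View pics/w5.png

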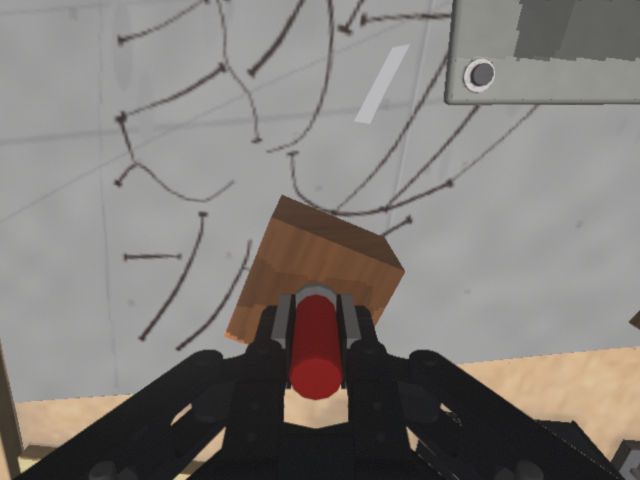

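```bash
python3 -m handwheel '[[0,-0.5,0,0,0,0],[0,-1.2,0,0,0,0],[0,-2.4,0,0,0,0],[0,-3.6,0,0,0,0],[0,-4.4,0,0,0,0]]'; python3 - <<'E'
from h import *
from workcell import bot
o=bot.get_obs();print(o["ft_force"],o["ft_torque"],o["eef_pos"])
c=bot.camera("wrist"); np.savez("w6.npz",**c)
img=c["color"][:,:,::-1]
addcam("w6","w6.npz")
R0=R.from_quat(o["tool_rot"]).as_matrix()
for dx in (-.002,0,.002,.004):
  for dy in (-.0413,.0137): print(dx,dy,proj("w6",R0@[dx,dy,0]+o["eef_pos"]))
a=img[260:420,240:400]; cv2.imwrite("pics/w6z.png",cv2.resize(a,None,fx=3.7,fy=3.7,interpolation=cv2.INTER_CUBIC))
c=bot.camera("scene");a=c["color"][:,:,::-1][100:300,300:500]; cv2.imwrite("pics/s6z.png",cv2.resize(a,None,fx=3,fy=3,interpolation=cv2.INTER_CUBIC))
E
```

```text
clock: 9.25
eef_pos: [0.467, -0.2931, 0.1797]
tool_rot: [-0.528, 0.47, -0.469, 0.529]
ft_force: [0.6, 0.8, -1.1]
grip_width: 0.0184
[ 0.59554522  0.84395412 -1.14176881] [ 0.00706861 -0.00403578 -0.03133351] [ 0.46704245 -0.29312114  0.17972346]
-0.002 -0.0413 [[315.69626147 368.76280323]]
-0.002 0.0137 [[315.55898787 295.05463905]]
0 -0.0413 [[315.70736285 373.49778012]]
0 0.0137 [[315.56729217 298.65785098]]
0.002 -0.0413 [[315.71834483 378.18141955]]
0.002 0.0137 [[315.57553495 302.23416684]]
0.004 -0.0413 [[315.72920919 382.8144877 ]]
0.004 0.0137 [[315.58371681 305.7838587 ]]
```

View pics/w6z.png

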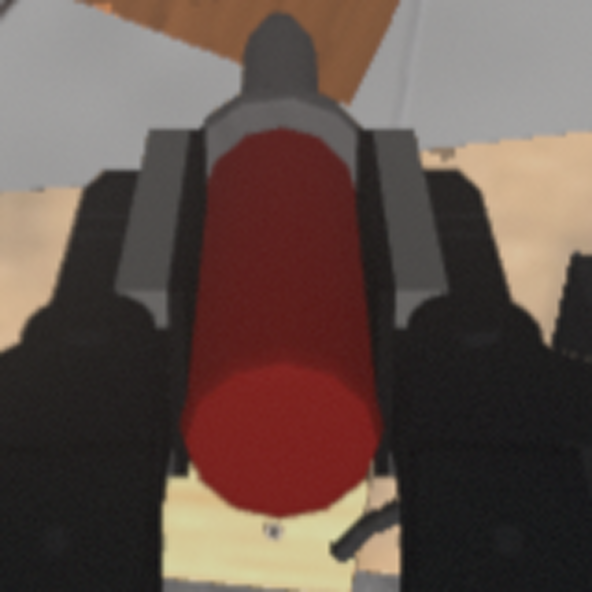

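View pics/s6z.png

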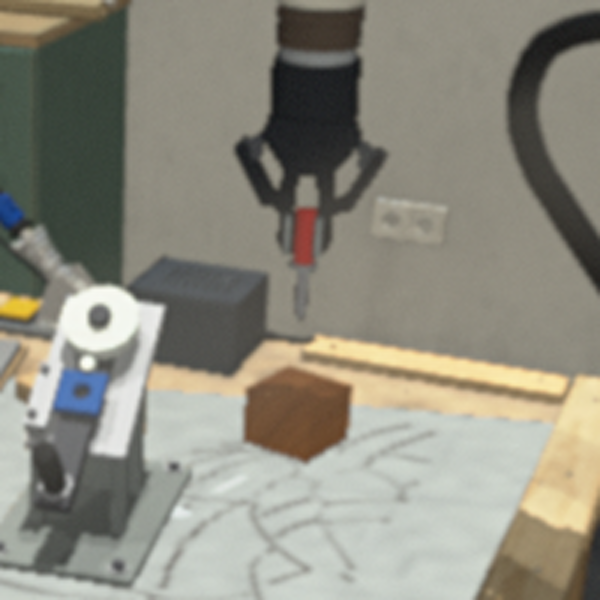

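```bash
python3 - <<'E'
from h import *
from workcell import bot
o=bot.get_obs(); addcam("w6","w6.npz")
R0=R.from_quat(o["tool_rot"]).as_matrix()
for dx in (0,.001,.002,.003):
  print(dx,[proj("w6",R0@[dx+a,dy,0]+o["eef_pos"])[0,1].round(1) for a,dy in ((-.0035,.0617),(-.006,.0517),(.010,-.0413),(-.010,-.0413),(0,-.0413))])
Rf,tf=fork()
# target: nose 20mm above plate hole
dx=.002; L=.0617
Rt=RT(0)
for x,z in ((.007,.06),(.007,.005)):
  P=Rf@[x,0,z]+tf - Rt@[dx,L,0]; rows(Rt,P,o); print(P)
E
```

```text
0 [np.float64(259.1), np.float64(261.3), np.float64(400.0), np.float64(352.8), np.float64(377.1)]
0.001 [np.float64(260.6), np.float64(262.9), np.float64(402.3), np.float64(355.3), np.float64(379.4)]
0.002 [np.float64(262.0), np.float64(264.4), np.float64(404.5), np.float64(357.7), np.float64(381.8)]
0.003 [np.float64(263.5), np.float64(266.0), np.float64(406.7), np.float64(360.2), np.float64(384.1)]
rows [-12.02  -1.86   5.32] [-0.03  0.01 -3.5 ]
[0.56436226 0.02026309 0.22755869]
rows [-10.76  -0.06   5.31] [-0.03  0.01 -3.5 ]
[ 0.56802915 -0.01106978  0.18250532]
```

```bash
python3 -m handwheel '[[0,-1.5,0,0,0,0],[-0.4,-3.5,0,0,0,0],[-1.5,-5,0.5,0,0,0],[-3.5,-5.8,1,0,0,0],[-5.5,-6,1.5,0,0,0]]'; python3 - <<'E'
from h import *
Rf,tf=fork();Rt=RT(0)
rows(Rt,np.array([.55,.04,.30])); rows(Rt,Rf@[.007,0,.06]+tf - Rt@[.0015,.0617,0])
E
```

```text
clock: 9.98
eef_pos: [0.4882, -0.1513, 0.3288]
tool_rot: [-0.528, 0.47, -0.47, 0.529]
ft_force: [1.4, -0.6, -1.3]
grip_width: 0.0184
rows [-7.31  1.17  3.35] [-0.01  0.   -3.51]
rows [-6.43  4.05  3.83] [-0.01  0.   -3.51]
```

```bash
python3 -m handwheel '[[-1.5,0,0.6,0,0,-0.7],[-3.1,0.2,1.3,0,0,-1.4],[-4.8,0.5,2,0,0,-2.1],[-6.4,0.8,2.8,0,0,-2.8],[-7.2,1.2,3.35,0,0,-3.5]]'; python3 - <<'E'
from h import *
from workcell import bot
Rf,tf=fork();Rt=RT(0)
rows(Rt,Rf@[.007,0,.06]+tf - Rt@[.0015,.0617,0])
rows(Rt,Rf@[.007,0,.012]+tf - Rt@[.0015,.0617,0])
E
```

```text
clock: 10.6
eef_pos: [0.5498, 0.0391, 0.2976]
tool_rot: [0.646, -0.288, 0.606, -0.364]
ft_force: [0.1, -0.7, -1.4]
grip_width: 0.0186
rows [-0.92  2.76  0.49] [-0.02  0.02  0.  ]
rows [-0.92  4.68  0.48] [-0.02  0.02  0.  ]
```

```bash
python3 -m handwheel '[[-0.3,0.9,0.2,0,0,0],[-0.6,1.8,0.4,0,0,0],[-0.92,2.8,0.49,0,0,0],[-0.92,3.8,0.49,0,0,0],[-0.92,4.6,0.49,0,0,0]]'; python3 - <<'E'
from h import *
from workcell import bot
Rf,tf=fork();Rt=RT(0)
o=bot.get_obs()
d=rows(Rt,Rf@[.007,0,.012]+tf - Rt@[.0015,.0617,0]); print(o["ft_force"])
for n,(r,c0) in dict(top=(190,280),scene=(170,280),wrist=(200,230)).items():
  c=bot.camera(n); np.savez(f"x_{n}.npz",**c); a=c["color"][:,:,::-1][r:r+130,c0:c0+130]; cv2.imwrite(f"pics/{n}7z.png",cv2.resize(a,None,fx=4.5,fy=4.5,interpolation=cv2.INTER_CUBIC))
E
```

```text
clock: 11.22
eef_pos: [0.5662, -0.009, 0.1885]
tool_rot: [0.646, -0.29, 0.605, -0.363]
ft_force: [-0.1, 0.6, -0.8]
grip_width: 0.0186
rows [-0.04 -0.03  0.06] [ 0.01  0.02 -0.02]
[-0.06855574  0.57763549 -0.8110333 ]
```

View pics/scene7z.png

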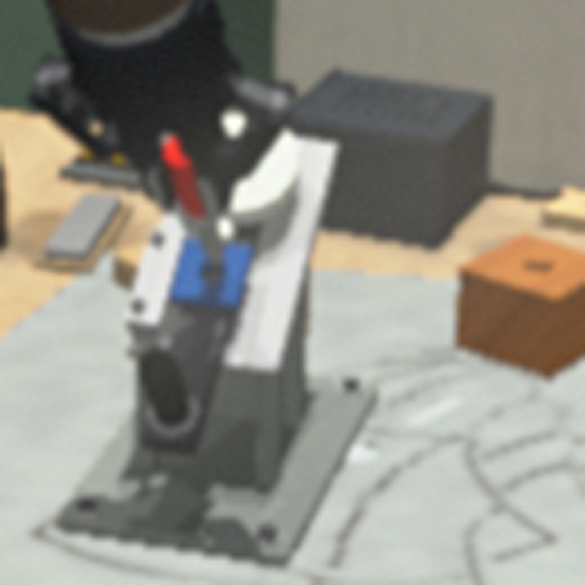

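View pics/top7z.png

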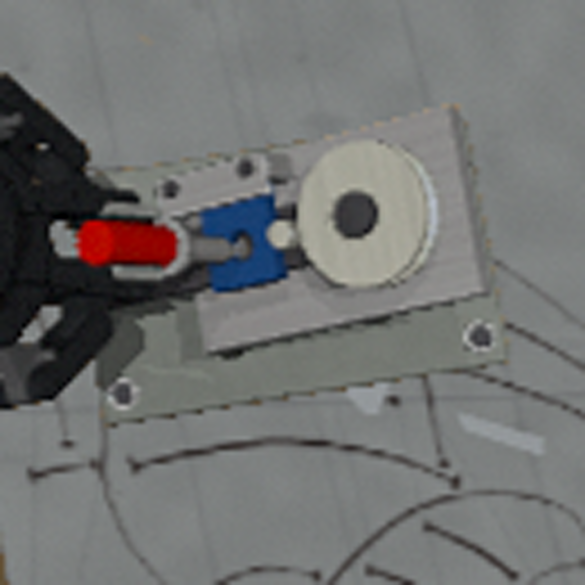

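View pics/wrist7z.png

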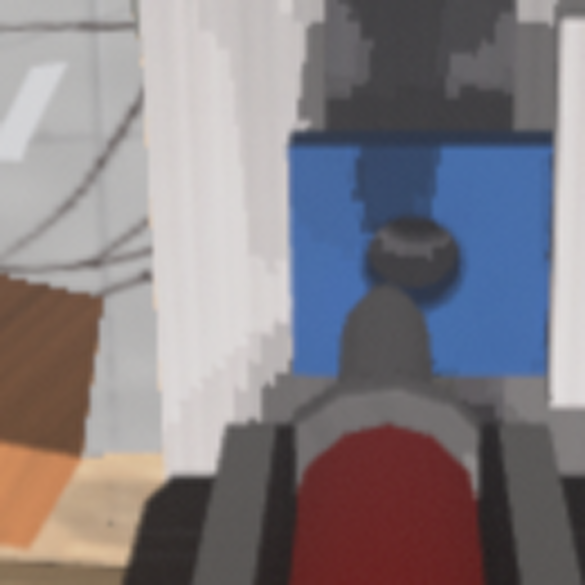

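```bash
python3 - <<'E'
from h import *
addcam("xw","x_wrist.npz");addcam("xt","x_top.npz");addcam("xs","x_scene.npz")
c=np.load("x_wrist.npz")["color"][:,:,::-1]; cv2.imwrite("pics/w7full.png",c)
Rf,tf=fork()
from workcell import bot
o=bot.get_obs();R0=R.from_quat(o["tool_rot"]).as_matrix()
for n,z in (("xw",(230,200)),("xt",(280,190)),("xs",(280,170))):
  for p in [(.007,0,0),(.007,-.022,0),(.007,.022,0),(-.011,0,0),(-.011,-.022,0),(.075,0,.014)]:
    print(n,p,np.round((proj(n,Rf@p+tf)[0]-z+.5)*4.5-.5))
  for l in (.0137,.0617): print("pin",np.round((proj(n,R0@[.0015,l,0]+o["eef_pos"])[0]-z+.5)*4.5-.5))
E
```

```text
xw (0.007, 0, 0) [410. 261.]
xw (0.007, -0.022, 0) [260. 260.]
xw (0.007, 0.022, 0) [561. 261.]
xw (-0.011, 0, 0) [411. 143.]
xw (-0.011, -0.022, 0) [257. 142.]
xw (0.075, 0, 0.014) [408. 713.]
pin [397. 469.]
pin [395. 300.]
xt (0.007, 0, 0) [238. 247.]
xt (0.007, -0.022, 0) [246. 295.]
xt (0.007, 0.022, 0) [231. 200.]
xt (-0.011, 0, 0) [206. 255.]
xt (-0.011, -0.022, 0) [213. 302.]
xt (0.075, 0, 0.014) [352. 215.]
pin [166. 247.]
pin [227. 250.]
xs (0.007, 0, 0) [214. 270.]
xs (0.007, -0.022, 0) [253. 275.]
xs (0.007, 0.022, 0) [174. 265.]
xs (-0.011, 0, 0) [205. 299.]
xs (-0.011, -0.022, 0) [245. 304.]
xs (0.075, 0, 0.014) [241. 150.]
pin [199. 206.]
pin [215. 256.]
```

View pics/w7full.png

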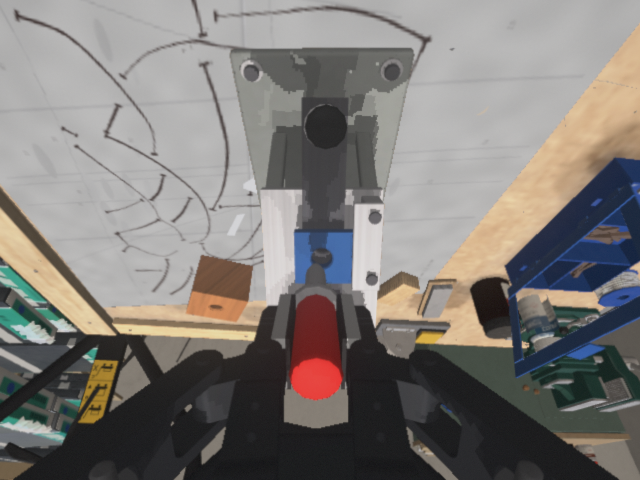

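```bash
python3 -m handwheel '[[-0.06,0,0.14,0,0,0],[-0.06,0.2,0.14,0,0,0],[-0.06,0.4,0.14,0,0,0],[-0.06,0.6,0.14,0,0,0],[-0.06,0.64,0.14,0,0,0]]'; python3 - <<'E'
from h import *
from workcell import bot
Rf,tf=fork()
o=bot.get_obs();R0=R.from_quat(o["tool_rot"]).as_matrix()
print("F fork",Rf.T@o["ft_force"],"nose",infork(R0@[.0025,.0617,.0]+o["eef_pos"])*1e3)
c=bot.camera("wrist"); a=c["color"][:,:,::-1][200:330,230:360]; cv2.imwrite("pics/w8z.png",cv2.resize(a,None,fx=4.5,fy=4.5,interpolation=cv2.INTER_CUBIC))
E
```

```text
clock: 12.0
eef_pos: [0.5711, -0.0164, 0.1765]
tool_rot: [0.646, -0.29, 0.606, -0.364]
ft_force: [0.3, 1.2, -0.5]
grip_width: 0.0182
F fork [-1.23725969  0.47080252  0.23637537] nose [ 8.51970223  2.44506011 -3.16866793]
```

View pics/w8z.png

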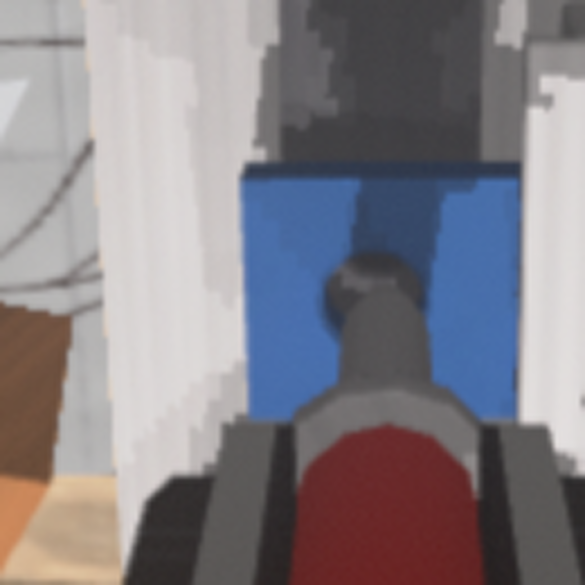

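```bash
python3 -m handwheel '[[-0.03,0,-0.06,0,0,0],[-0.05,0,-0.06,0,0,0],[-0.05,0.07,-0.06,0,0,0],[-0.05,0.14,-0.06,0,0,0],[-0.05,0.16,-0.06,0,0,0]]'; python3 - <<'E'
from h import *
from workcell import bot
Rf,tf=fork()
o=bot.get_obs();R0=R.from_quat(o["tool_rot"]).as_matrix()
print("F fork",Rf.T@o["ft_force"],"nose",infork(R0@[.0025,.0617,.0]+o["eef_pos"])*1e3)
c=bot.camera("wrist"); a=c["color"][:,:,::-1][200:330,230:360]; cv2.imwrite("pics/w9z.png",cv2.resize(a,None,fx=4.5,fy=4.5,interpolation=cv2.INTER_CUBIC))
c=bot.camera("scene"); a=c["color"][:,:,::-1][200:265,290:370]; cv2.imwrite("pics/s9z.png",cv2.resize(a,None,fx=8,fy=8,interpolation=cv2.INTER_CUBIC))
E
```

```text
clock: 12.68
eef_pos: [0.57, -0.0176, 0.1727]
tool_rot: [0.645, -0.29, 0.606, -0.364]
ft_force: [-0.3, 0.6, -1.3]
grip_width: 0.0187
F fork [-1.243302   -0.27012591 -0.73646585] nose [ 7.25424829  1.24221601 -6.87992747]
```

View pics/w9z.png

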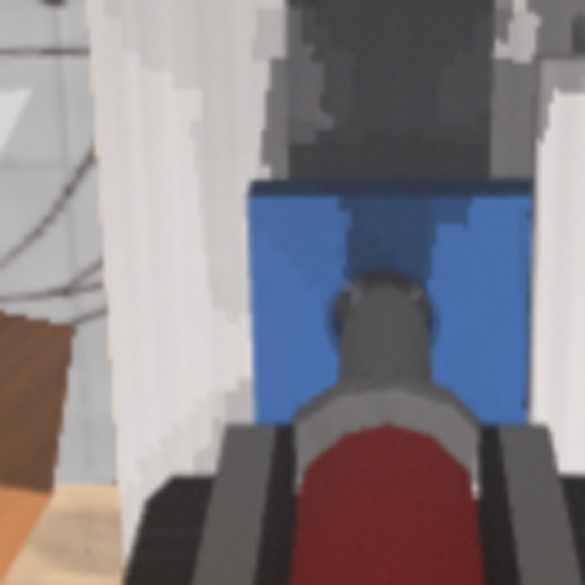

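View pics/s9z.png

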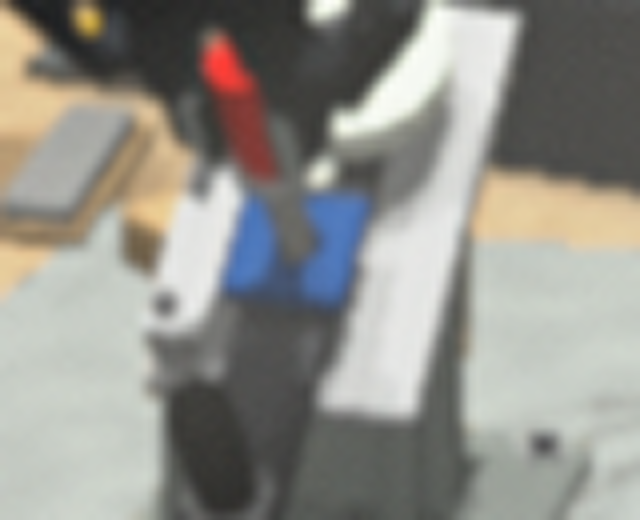

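```bash
python3 -m handwheel '[[-0.08,0.02,0,0,0,0],[-0.16,0.02,0,0,0,0],[-0.24,0.02,0,0,0,0],[-0.30,0.02,0,0,0,0],[-0.30,0.02,0,0,0,0]]'; python3 - <<'E'
from h import *
from workcell import bot
Rf,tf=fork()
o=bot.get_obs();R0=R.from_quat(o["tool_rot"]).as_matrix()
print("F fork",Rf.T@o["ft_force"],"nose",infork(R0@[.0025,.0617,.0]+o["eef_pos"])*1e3)
c=bot.camera("wrist"); np.savez("w10.npz",**c); cv2.imwrite("pics/w10.png",c["color"][:,:,::-1])
a=c["color"][:,:,::-1][200:330,230:360]; cv2.imwrite("pics/w10z.png",cv2.resize(a,None,fx=4.5,fy=4.5,interpolation=cv2.INTER_CUBIC))
E
```

```text
clock: 13.4
eef_pos: [0.5694, -0.0115, 0.1681]
tool_rot: [0.645, -0.29, 0.606, -0.364]
ft_force: [0.9, -0.8, -1.1]
grip_width: 0.0184
F fork [ 0.14820779  0.75462364 -1.40773422] nose [-0.44495782  1.33755825 -7.1392451 ]
```

View pics/w10z.png

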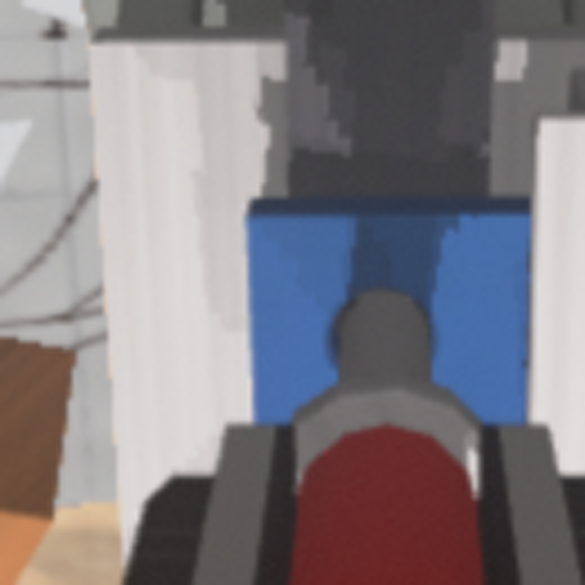

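```bash
python3 -m handwheel '[[0,0.08,0,0,0,0],[0,0.16,0,0,0,0],[0,0.24,0,0,0,0],[0,0.32,0,0,0,0],[0,0.36,0,0,0,0]]'; python3 - <<'E'
from h import *
from workcell import bot
Rf,tf=fork()
o=bot.get_obs();R0=R.from_quat(o["tool_rot"]).as_matrix()
print("F fork",Rf.T@o["ft_force"],"T",Rf.T@o["ft_torque"],"nose",infork(R0@[.0025,.0617,.0]+o["eef_pos"])*1e3)
E
```

```text
clock: 14.08
eef_pos: [0.5699, -0.017, 0.1607]
tool_rot: [0.645, -0.29, 0.606, -0.364]
ft_force: [0.1, -0.5, -0.7]
grip_width: 0.0188
F fork [-0.00759667  0.03283755 -0.86531229] T [-0.08085753  0.60119462  0.02606757] nose [ -0.22387103   1.23800385 -16.38175573]
```

```bash
python3 -m handwheel '[[0,0.1,0,0,0,0],[0,0.2,0,0,0,0],[0,0.3,0,0,0,0],[0,0.38,0,0,0,0],[0,0.4,0,0,0,0]]'; cat > st.py <<'E'
from h import *
from workcell import bot
Rf,tf=fork()
o=bot.get_obs();R0=R.from_quat(o["tool_rot"]).as_matrix()
print("F fork",Rf.T@o["ft_force"],"T",Rf.T@o["ft_torque"],"nose",infork(R0@[.0025,.0617,.0]+o["eef_pos"])*1e3)
rows(RT(0),o["eef_pos"],o)
E
python3 st.py
```

```text
clock: 14.7
eef_pos: [0.5706, -0.0225, 0.1525]
tool_rot: [0.645, -0.29, 0.606, -0.364]
ft_force: [-1.7, -0.4, 0.4]
grip_width: 0.0188
F fork [ 0.36555068 -1.76189655  0.18265135] T [-0.14907522  0.53395421 -0.05307231] nose [ -0.32842573   1.24949678 -26.31942438]
rows [0. 0. 0.] [-0.    0.01 -0.02]
```

```bash
python3 -m handwheel '[[0,0.1,-0.01,0,0,0],[0,0.2,-0.01,0,0,0],[0,0.3,-0.01,0,0,0],[0,0.38,-0.01,0,0,0],[0,0.44,-0.01,0,0,0]]'; python3 st.py
```

```text
clock: 15.32
eef_pos: [0.5712, -0.0279, 0.143]
tool_rot: [0.645, -0.29, 0.606, -0.365]
ft_force: [-1.0, 7.1, 0.3]
grip_width: 0.0185
F fork [-5.66465349 -0.22108724  4.33075982] T [-0.04204403  1.90994205 -0.0341707 ] nose [ -1.44131458   1.2566162  -37.12050721]
rows [0. 0. 0.] [-0.01  0.02 -0.03]
```

```bash
python3 -m handwheel '[[-0.03,0,0,0,0,0],[-0.06,0,0,0,0,0],[-0.07,0,0,0,0,0],[-0.07,0,0,0,0,0],[-0.07,0,0,0,0,0]]'; python3 st.py
```

```text
clock: 15.95
eef_pos: [0.5711, -0.0276, 0.1426]
tool_rot: [0.645, -0.29, 0.606, -0.364]
ft_force: [1.6, 0.6, -2.2]
grip_width: 0.0185
F fork [-1.55408235  1.68553944 -1.57120167] T [ 0.34200857  1.1627181  -0.01827281] nose [ -1.83655741   1.15365022 -37.30042528]
rows [0. 0. 0.] [-0.    0.01 -0.01]
```

```bash
python3 -m handwheel '[[-0.03,0.08,0.01,0,0,0],[-0.04,0.16,0.01,0,0,0],[-0.04,0.24,0.01,0,0,0],[-0.04,0.32,0.01,0,0,0],[-0.04,0.38,0.01,0,0,0]]'; python3 st.py
```

```text
clock: 16.58
eef_pos: [0.5719, -0.032, 0.1356]
tool_rot: [0.645, -0.289, 0.606, -0.364]
ft_force: [-2.0, 3.9, 6.3]
grip_width: 0.0185
F fork [ 0.25003163 -1.53933549  7.4963257 ] T [-0.54870105  0.66244342 -0.08866939] nose [ -2.10444439   1.50937326 -45.58653509]
rows [0. 0. 0.] [-0.01  0.01 -0.01]
```

```bash
python3 -m handwheel '[[0,0.05,0,0,0,0],[0,0.1,0,0,0,0],[0,0.15,0,0,0,0],[0,0.15,0,0,0,0],[0,0.15,0,0,0,0]]'; python3 st.py; python3 - <<'E'
from h import *
from workcell import bot
c=bot.camera("wrist"); a=c["color"][:,:,::-1][200:330,230:360]; cv2.imwrite("pics/w11z.png",cv2.resize(a,None,fx=4.5,fy=4.5,interpolation=cv2.INTER_CUBIC))
c=bot.camera("scene"); a=c["color"][:,:,::-1][190:265,290:380]; cv2.imwrite("pics/s11z.png",cv2.resize(a,None,fx=8,fy=8,interpolation=cv2.INTER_CUBIC))
E
```

```text
clock: 17.2
eef_pos: [0.5721, -0.0336, 0.1332]
tool_rot: [0.645, -0.289, 0.606, -0.364]
ft_force: [-4.9, 6.8, 8.4]
grip_width: 0.019
F fork [-1.17396576 -4.05728292 11.0996113 ] T [-0.92065279  0.59283133  0.01410808] nose [ -2.10904552   1.55169504 -48.51681437]
rows [0. 0. 0.] [-0.01  0.01 -0.01]
```

View pics/w11z.png

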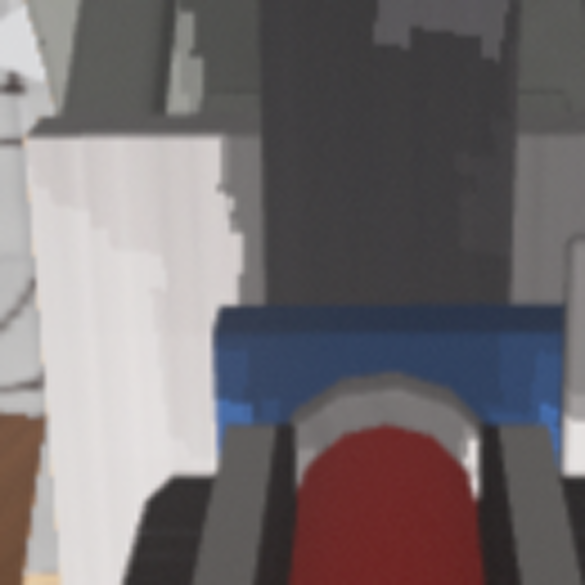

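View pics/s11z.png

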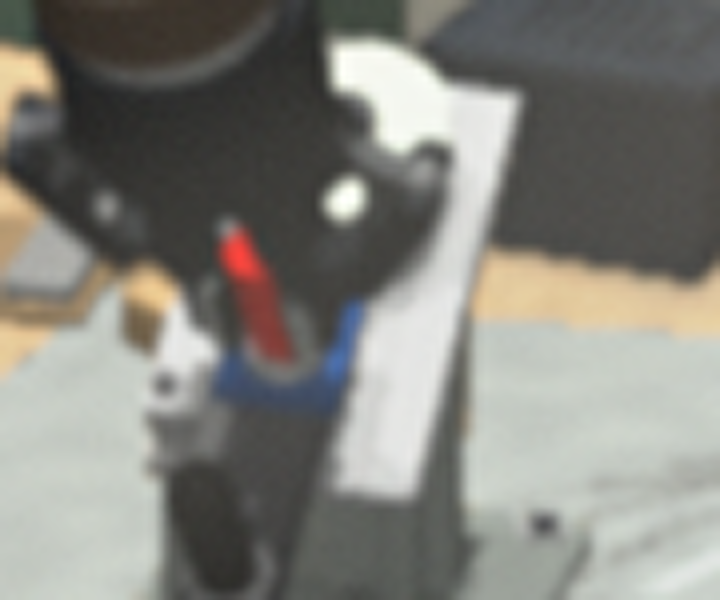

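```bash
python3 -m handwheel '[[0,0.05,-0.03,0,0,0],[0,0.1,-0.03,0,0,0],[0,0.15,-0.03,0,0,0],[0,0.15,-0.03,0,0,0],[0,0.15,-0.03,0,0,0]]'; python3 st.py
```

```text
clock: 17.92
eef_pos: [0.5722, -0.0338, 0.133]
tool_rot: [0.645, -0.288, 0.607, -0.366]
ft_force: [-12.4, 16.9, 24.7]
grip_width: 0.0185
F fork [ -0.82860526 -10.37927296  30.68322706] T [-2.24454102  0.642753   -0.03637432] nose [ -2.15231023   1.89142906 -48.74133875]
rows [0. 0. 0.] [-0.04  0.02 -0.02]
```

```bash
python3 -m handwheel '[[0,-0.1,-0.02,0,0,0],[0,-0.17,-0.02,0,0,0],[0,-0.17,-0.02,0,0,0],[0,-0.17,-0.02,0,0,0],[0,-0.17,-0.02,0,0,0]]'; python3 st.py;  python3 -m handwheel '[[0,0,0,0,0,0],[0,0,0,0,0,0],[0,0,0,0,0,0],[0,0,0,0,0,0],[0,0,0,0,0,0]]' 0.2; python3 st.py
```

```text
clock: 18.55
eef_pos: [0.572, -0.0336, 0.1332]
tool_rot: [0.645, -0.289, 0.607, -0.364]
ft_force: [-1.2, 5.5, 9.0]
grip_width: 0.0187
F fork [ 0.56711664 -0.51634337 10.53298544] T [-0.00066515  0.45885793  0.01903649] nose [ -2.16618683   1.51680008 -48.54201738]
rows [0. 0. 0.] [-0.02  0.01 -0.01]
clock: 19.18
eef_pos: [0.5707, -0.034, 0.1314]
tool_rot: [0.645, -0.29, 0.606, -0.364]
ft_force: [0.2, -0.7, -0.2]
grip_width: 0.0512
F fork [ 0.47100864  0.13689418 -0.58669677] T [0.02083903 0.55458899 0.00714925] nose [-3.05951246e+00 -3.39714593e-02 -5.01185470e+01]
rows [0. 0. 0.] [-0.    0.01 -0.01]
```

Released without drag. Now I'll retreat along the pin axis and look.

```bash
python3 -m handwheel '[[0,-0.8,0,0,0,0],[0,-1.8,0,0,0,0],[0,-2.8,0,0,0,0],[0,-3.8,0,0,0,0],[0,-4.8,0,0,0,0]]' 0.2;  python3 - <<'E'
from h import *
from workcell import bot
c=bot.camera("wrist"); np.savez("w12.npz",**c); cv2.imwrite("pics/w12.png",c["color"][:,:,::-1])
a=c["color"][:,:,::-1][180:400,230:400]; cv2.imwrite("pics/w12z.png",cv2.resize(a,None,fx=2.7,fy=2.7,interpolation=cv2.INTER_CUBIC))
c=bot.camera("scene"); a=c["color"][:,:,::-1][180:280,280:400]; cv2.imwrite("pics/s12z.png",cv2.resize(a,None,fx=6,fy=6,interpolation=cv2.INTER_CUBIC))
c=bot.camera("top"); a=c["color"][:,:,::-1][190:290,280:400]; cv2.imwrite("pics/t12z.png",cv2.resize(a,None,fx=6,fy=6,interpolation=cv2.INTER_CUBIC))
E
```

```text
clock: 19.8
eef_pos: [0.5626, 0.0347, 0.2307]
tool_rot: [0.645, -0.29, 0.606, -0.364]
ft_force: [0.1, 0.7, -0.1]
grip_width: 0.0512
```

View pics/w12z.png

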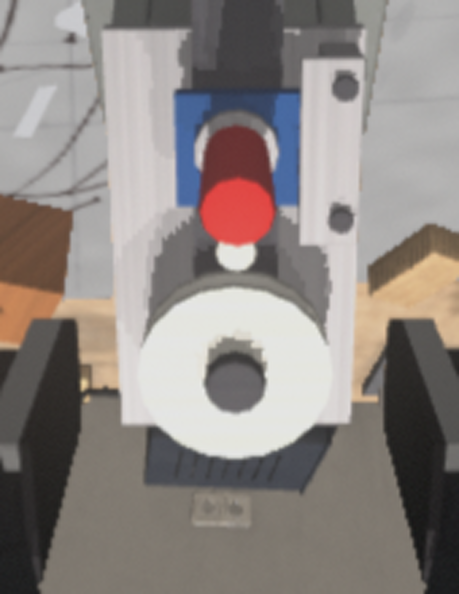

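View pics/s12z.png

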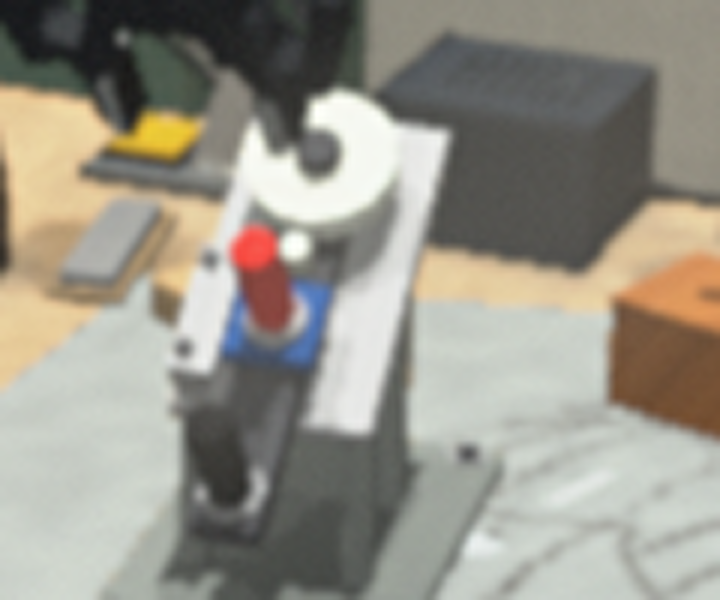

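View pics/t12z.png

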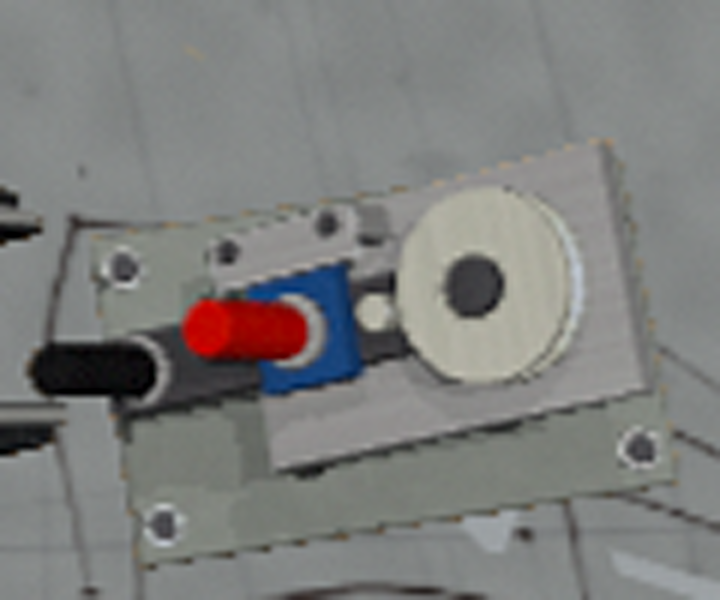

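```bash
python3 - <<'E'
from h import *
addcam("w12","w12.npz"); Rf,tf=fork()
for n,s,z in (("w12",2.7,(230,180)),("scene",6,(280,180)),("top",6,(280,190))):
  for p in [(-.002,0,.055),(-.002,0,.005),(-.002,0,.010),(-.077,0,.046),(.073,0,.014)]:
    print(n,p,np.round((proj(n,Rf@p+tf)[0]-z+.5)*s-.5))
E
```

```text
w12 (-0.002, 0, 0.055) [233. 212.]
w12 (-0.002, 0, 0.005) [233. 152.]
w12 (-0.002, 0, 0.01) [233. 157.]
w12 (-0.077, 0, 0.046) [ 233. -101.]
w12 (0.073, 0, 0.014) [233. 386.]
scene (-0.002, 0, 0.055) [256. 244.]
scene (-0.002, 0, 0.005) [277. 312.]
scene (-0.002, 0, 0.01) [275. 306.]
scene (-0.077, 0, 0.046) [210. 424.]
scene (0.073, 0, 0.014) [320. 144.]
top (-0.002, 0, 0.055) [203. 330.]
top (-0.002, 0, 0.005) [288. 334.]
top (-0.002, 0, 0.01) [280. 334.]
top (-0.077, 0, 0.046) [ 43. 374.]
top (0.073, 0, 0.014) [464. 288.]
```

```bash
python3 - <<'E'
from workcell import bot
o=bot.get_obs(); print(o["clock"],o["ft_force"],abs(o["joint_vel"]).max())
print(bot.job_done())
E
```

```text
19.95 [ 0.06151369 -0.00468929 -0.35598021] 0.04622592384137959
the job is handed in; nothing more can be done
None
```

The came bender's arm is swung in and the red-handled lock pin stands through the blue plate, arm and lower plate. I released it and handed the job in at about 20 s; the hand-in gave no verdict.

- **Arm:** I gripped the black handle and swung it in. The wrist picture put the arm within about 0.005 rad of lined up.
- **Pin:** The nose dropped into the blue plate's hole about 7 mm up the slope. I drew the plate over and pushed the pin in, past the spring ball. It stopped hard at about 31 N with the nose about 48.7 mm deep, so the collar is down on the plate.
- **After release:** The last pictures show the collar on the blue plate and the pin in line with the hole. The gripper is about 120 mm back along the pin's axis, with about 0 N at the wrist. I did not go near the jar, hammer or wooden block, but I took no separate picture of them at the end.

Two measurements disagreed:
- The holes sat about 2 mm further down the slope than my camera fit. I saw this as a side force during insertion and corrected for it.
- While feeling for the hole, my position reckoning and the wrist picture differed by 1 to 2 mm sideways. I followed the wrist picture, and the nose went in without force.

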